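# Charge the tumbler from the dipper cup and lay the cup in its cradle

## Robot

A 6-joint arm with a two-finger parallel gripper is mounted at the origin on the work surface. World frame = base frame: x ahead of the robot, y to its left, z up, the work surface at z = 0. Lengths are in m, angles in rad, forces in N, time in s.
With the tool pointing down it reaches from about 0.3 to 0.75 m from the base axis. Payload 8.5 kg.
Tool frame: the origin (TCP) lies midway between the tips of the shut fingers; the grasp point (between the pads) lies 19 mm behind it (ctrl.grip_point_offset is the distance from the TCP to the grasp point, in m); z points along the fingers, y is the line along which they close (so a half turn about z gives the same grasp; the last joint's range is limited). The gripper opens to 85 mm and grips with 20 to 120 N. Pads are 22 mm wide; open, the fingers measure 114 mm over their backs; the gripper's body (76 mm by 85 mm) begins 54 mm behind the grasp point. The pads swing forward as they close: fully open they stand 13 mm farther back than shut.
Start: joints at [1.019, 0.381, 1.297, -0, 1.464, -0.215], TCP at [0.182, 0.519, 0.231] pointing down, gripper open.
Joint ranges: [-3.11, 3.11], [-0.89, 2.33], [0.22, 2.48], [-1.42, 4.56], [0.17, 2.85], [-2.88, 2.88]. Speed limits (rad/s): [2.39, 2.39, 3.14, 3.14, 3.14, 3.14].

## Interface

Orientations are given as a 3x3 rotation matrix whose columns are the frame's x, y, z axes.
In Python, from rig import ctrl, snapshot, camera_info, close_job gives the robot as it stands. The module is installed in compiled form; this text tells all that it offers.
- The arm moves only by the shell command python3 -m jog 'ROWS' [OPENING] [FORCE]. ROWS is JSON, a list that holds one entry, the list of rows, each a list of 6 numbers: the shift along the tool's x, y, z in m, then the turn, a rotation vector about the tool's x, y, z in degrees. A call has 1 to 10 rows; each row is the pose to reach, as a shift and turn from the pose commanded when the call began, along the tool's axes at that moment; what a row does not reach only later rows make up. A row lasts 1/10 s, in which the tool goes at most 50 mm and 8.59 degrees, less where a joint would pass 70% of its speed; a pose out of reach is approached as far as the arm can. A call with a gripper value outside its range is refused whole. OPENING is the opening, from 0 (shut) to 1 (fully open), set as the call begins (- or left out, the last holds). The fingers move at their own pace and stop on an object; FORCE is the grip in N (left out, the last holds). Time passes only in rows, so rows that repeat a pose let the fingers close. It gives the time, the measured TCP pose, the force, the opening and the grip force at its end, in the units of the state.
- ctrl.read_state(): the state, without advancing time (a new reading comes with each control period).
- snapshot(name): name is "scene" or "top"; returns the picture (420x560x3 uint8, blue, green, red); there is no depth.
- camera_info(name): a dict with "K" (3x3 intrinsics, pixels), "T" (4x4, takes a point from camera to world coordinates). Camera axes: x right, y down, z forward; pixel columns grow to the right and rows downward; lengths in m; the calibration is good to about 2 mm. A picture is of the moment at which its call begins. camera_info takes no time and is no camera call.
- close_job(): hands the job in; it is judged then, once.
The state is a dict: "time": time; "q": joint angles; "qvel": joint speeds; "joint_torque": joint torques, N m; "tool_pos": TCP position; "orientation": TCP orientation; "wrist_force": force on the tool from outside, world axes, zero at the start; "wrist_torque": the same for the moment, N m; "finger_gap": finger opening in m; "grasp_force": force on a finger pad.
Only numpy, scipy, OpenCV 4.12 (cv2) and the standard library are available. Lean on these libraries where they do the work, as an engineer would, in place of code of your own. Each camera call takes 0.05 s, during which the arm holds its last target. There are 200 camera calls.

## Task

Pick up the steel dipper cup by its handle and pour all eight ceramic polishing balls from it into the open bowl of the tumbler, without losing any. Then lay the empty cup on its side along the two rails of the cradle, lowering it onto them before you let go, and leave the other things on the bench where they are.

Things in the scene. Friction and masses are not known exactly. Their poses are not given: they have to be found in the camera images.
- cup: open steel dipper cup with a slanted wooden handle, 0.16 kg, holding eight balls; starts upright on the bench. 85 mm tall, outer diameter 58 mm at foot, 96 mm at rim, wall 3 mm, floor 5 mm. Origin: centre of its underside; z along its axis, out of the mouth; x away from the handle: pour over the +x rim, the balls roll out once it is tipped about 97 degrees
- cup_grip (a point): grip point in the cup's handle, at (-88.5, 0, 101.5) mm in the cup's frame, same axes. The handle is a flat bar 14 mm thick (cup y), 24 mm wide, rising from the cup's -x wall at 52 mm height outward and up at 45 degrees (-x+z) to its end 30 mm past this point. Grip it along its length, tool leaning 45 degrees, closing along y; tipping to pour then leans the tool the other way
- cup_mid (a point): centre of the cup, on its axis 42.5 mm above its underside; axes as the cup's
- tumbler: bench polishing tumbler, fixed: round grey motor foot 144 mm across with an open black bowl on it, rim 100 mm above the bench, outer diameter 160 mm at the rim and 132 mm at the bowl's bottom, wall 5 mm; a brass stud 28 mm tall stands in the middle of the bowl. Origin: centre of the underside, z up
- tumbler_in (a point): centre of the tumbler bowl's inner floor, 36 mm above the bench (64 mm below the rim), z up
- cradle: fixed wooden stand, foot 150 x 100 x 14 mm, with two parallel steel rails 150 mm long along its x, 12 mm thick, centre lines 50 mm above the bench and 24 mm either side of the middle; nothing rises above the rails. Origin: centre of the underside, z up; same end for end. The cup rests there, mouth to either end, axis sloping up 15 degrees to the mouth, cup_mid 87 mm above the bench
- piece0: white ceramic polishing ball, 24 mm in diameter, 17 g, loose in the cup at the start; origin at its centre
- piece1: white ceramic polishing ball, 24 mm in diameter, 17 g, loose in the cup at the start; origin at its centre
- piece2: white ceramic polishing ball, 24 mm in diameter, 17 g, loose in the cup at the start; origin at its centre
- piece3: white ceramic polishing ball, 24 mm in diameter, 17 g, loose in the cup at the start; origin at its centre
- piece4: white ceramic polishing ball, 24 mm in diameter, 17 g, loose in the cup at the start; origin at its centre
- piece5: white ceramic polishing ball, 24 mm in diameter, 17 g, loose in the cup at the start; origin at its centre
- piece6: white ceramic polishing ball, 24 mm in diameter, 17 g, loose in the cup at the start; origin at its centre
- piece7: white ceramic polishing ball, 24 mm in diameter, 17 g, loose in the cup at the start; origin at its centre
- jar: bystander: closed amber glass jar with a steel cap, 64 mm across, 85 mm tall; origin at the centre of its underside
- mug: bystander: blue ceramic mug, 76 mm across, 90 mm tall, side handle; origin at the centre of its underside
- brush: bystander: bench brush lying flat, 160 mm long; origin at the centre of its underside
- driver: bystander: screwdriver lying flat, 170 mm long; origin at the centre of its underside
- block: bystander: dark wooden block, 60 x 30 x 25 mm; origin at the centre of its underside
Not all that is in view belongs to the job. What is shaped like the tumbler but orange or pink is not meant.

How it is judged:
By the outcome, as a careful person would: the job done as asked, in the order asked, and still so for the second after the job is handed in, with the robot touching nothing.
It also fails if it takes over 56 s, if anything falls off the work surface, if the arm or the gripper's body presses on something with over 40 N, if the wrist force passes 120 N, or if a joint passes its speed limit or range.

## Working session

There is one attempt and no reset: what is moved stays moved. The work goes in short steps, Python scripts to look and compute and a shell command to move; the robot and the scene stay as the last step left them, time stands still between calls to the robot, and variables do not carry over. Pictures are saved under pics/ and viewed, at most 11 in all, crops included, and the job is handed in when it is done.

```bash
mkdir -p pics; ls
python3 - <<'E'
from rig import ctrl,snapshot,camera_info
import cv2,numpy as np
for n in("scene","top"):
    im=snapshot(n); cv2.imwrite(f"pics/{n}0.png",im)
    c=camera_info(n); print(n,np.round(c["K"],1).tolist(),np.round(c["T"],3).tolist())
s=ctrl.read_state(); print(s["time"],s["tool_pos"],np.round(s["orientation"],3).tolist(),s["finger_gap"],ctrl.grip_point_offset)
E
```

```text
pics
scene [[429.3, 0.0, 283.9], [0.0, 429.3, 215.1], [0.0, 0.0, 1.0]] [[0.433, 0.655, -0.619, 1.163], [0.901, -0.322, 0.289, -0.297], [-0.01, -0.683, -0.73, 0.817], [0.0, 0.0, 0.0, 1.0]]
top [[475.0, 0.0, 286.1], [0.0, 475.0, 204.0], [0.0, 0.0, 1.0]] [[-0.015, -0.994, 0.108, 0.434], [-1.0, 0.012, -0.028, 0.003], [0.026, -0.109, -0.994, 1.07], [0.0, 0.0, 0.0, 1.0]]
0.1 [0.18163758 0.51885667 0.23077555] [[-0.944, 0.33, -0.001], [0.33, 0.944, -0.001], [0.0, -0.001, -1.0]] 0.08554090331080418 0.0187
```

View pics/scene0.png

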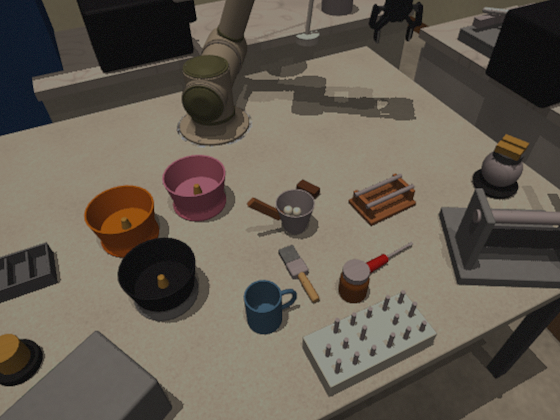

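View pics/top0.png

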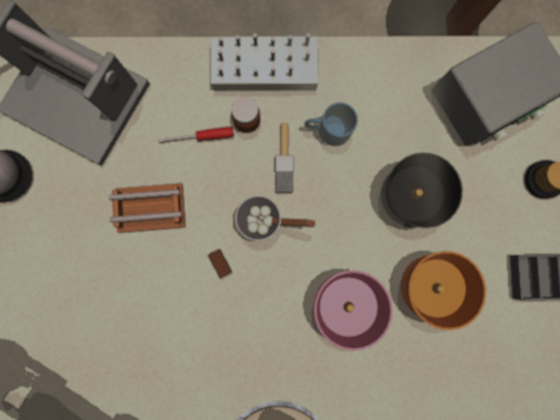

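Candidates:
- Cup: the steel cup with balls at top (258,219) / scene (295,210). The blue mug at top (338,123) and the jar at (246,115) could be confused with it.
- Handle: the bar at top (298,222). The dark block at top (220,263) / scene (308,188) looks similar.
- Tumbler: the black one at top (422,192) / scene (158,275). I reject the orange one at (444,290) and the pink one at (352,308).
- Cradle: the railed stand at top (148,208) / scene (383,197).

Next is one close crop to check these.

Run:
```python
import cv2,numpy as np
t=cv2.imread("pics/top0.png");s=cv2.imread("pics/scene0.png")
f=lambda im,u,v:cv2.resize(cv2.convertScaleAbs(im[v:v+75,u:u+100],alpha=1.5),(400,300),interpolation=cv2.INTER_CUBIC)
cv2.imwrite("pics/crop1.png",np.vstack([np.hstack([f(t,230,182),f(s,240,165)]),np.hstack([f(t,98,170),f(s,335,160)])]))
```

```text
(no output)
```

View pics/crop1.png

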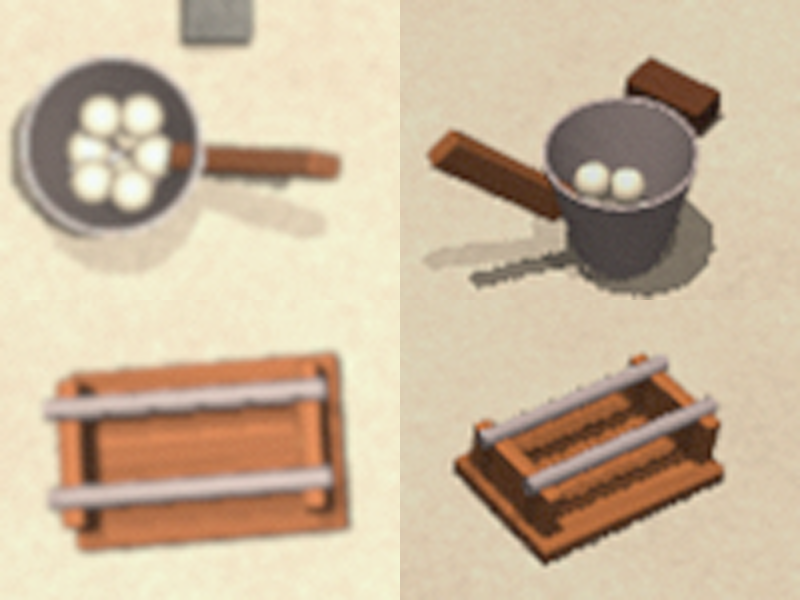

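The crop confirms the choices. The cup rim is centred at about top (258,218.8) / scene (295.3,203.6), the handle end is at top (311,223) / scene (251,202), and the cradle rails are clear in both views. Now I'll measure by rays.

```bash
cat > h.py <<'E'
import cv2,numpy as np
from rig import camera_info
from scipy.optimize import least_squares
C={n:camera_info(n) for n in("scene","top")}
def ray(n,p):
    K,T=np.array(C[n]["K"]),np.array(C[n]["T"])
    p=np.atleast_2d(np.array(p,float)); d=np.c_[p,np.ones(len(p))]@np.linalg.inv(K).T@T[:3,:3].T
    return T[:3,3],d
def plane(n,p,z):
    o,d=ray(n,p); return o+d*((z-o[2])/d[:,2])[:,None]
def tri(pt,ps):
    A=[];b=[]
    for n,p in(("top",pt),("scene",ps)):
        o,d=ray(n,p); d=d[0]/np.linalg.norm(d[0]); M=np.eye(3)-np.outer(d,d); A.append(M);b.append(M@o)
    x,r,*_=np.linalg.lstsq(np.vstack(A),np.hstack(b),rcond=None); return x,float(np.sqrt(r.sum()))
def circ(P):
    f=lambda v:np.hypot(P[:,0]-v[0],P[:,1]-v[1])-v[2]
    r=least_squares(f,[*P[:,:2].mean(0),.05],loss="soft_l1",f_scale=.001); return r.x
def proj(n,X):
    K,T=np.array(C[n]["K"]),np.array(C[n]["T"]); c=(np.atleast_2d(X)-T[:3,3])@T[:3,:3]; q=c@K.T; return q[:,:2]/q[:,2:]
E
python3 - <<'E'
from h import *
im={n:cv2.imread(f"pics/{n}0.png") for n in C}
def hull(n,mask,u,v,w,h):
    m=np.zeros_like(mask); m[v:v+h,u:u+w]=mask[v:v+h,u:u+w]
    c,_=cv2.findContours(m,cv2.RETR_EXTERNAL,cv2.CHAIN_APPROX_NONE); c=max(c,key=cv2.contourArea); return c[:,0,:].astype(float)
P={}
for n,bc,bt in(("top",(228,185,60,70),(375,145,95,90)),("scene",(272,185,48,50),(112,232,92,90))):
    hsv=cv2.cvtColor(im[n],cv2.COLOR_BGR2HSV)
    dark=(hsv[...,2]<75).astype(np.uint8)*255
    r=im[n][...,2].astype(int)-im[n][...,0]
    P[n]=(hull(n,(r<15).astype(np.uint8)*255,*bc),hull(n,dark,*bt))
    print(n,[ (len(x),x.min(0),x.max(0)) for x in P[n]])
sel=lambda n,p,vm:p if n=="top" else p[p[:,1]<vm]
for z in(.08,.085,.09):
    print(z,[np.round(circ(plane(n,sel(n,P[n][0],204),z)),4) for n in C])
for z in(.095,.1,.105):
    print(z,[np.round(circ(plane(n,sel(n,P[n][1],266),z)),4) for n in C])
for nm,a,b in(("rim",(258,218.8),(295.3,203.6)),("hend",(311,223.2),(250.8,201.8)),
 ("r1L",(98+45/4,170+108/4),(335+85/4,160+140/4)),("r1R",(98+325/4,170+87/4),(335+130/4,160+184/4)),
 ):print(nm,tri(a,b))
# rail ends on plane z=.05
for n,L in(("top",[(45,109),(325,87),(50,198),(331,177)]),("scene",[(85,440-300),(265,362-300),(130,485-300),(315,405-300)])):
    o=np.array((98,170) if n=="top" else(335,160)); print(n,np.round(plane(n,o+np.array(L)/4,.05),4).tolist())
E
```

```text
top [(225, array([235., 196.]), array([280., 240.])), (220, array([380., 154.]), array([461., 228.]))]
scene [(150, array([276., 189.]), array([315., 234.])), (300, array([112., 232.]), array([198., 321.]))]
0.08 [array([0.5129, 0.0367, 0.0454]), array([0.5139, 0.0365, 0.0441])]
0.085 [array([0.5173, 0.0344, 0.0451]), array([0.5135, 0.0364, 0.0438])]
0.09 [array([0.5217, 0.0322, 0.0448]), array([0.5131, 0.0362, 0.0436])]
0.095 [array([ 0.556 , -0.3286,  0.0931]), array([ 0.5644, -0.3079,  0.0812])]
0.1 [array([ 0.5602, -0.3284,  0.0925]), array([ 0.5637, -0.3063,  0.0808])]
0.105 [array([ 0.5644, -0.3281,  0.0918]), array([ 0.5631, -0.3047,  0.0803])]
rim (array([0.51280368, 0.0357801 , 0.07737931]), 0.002197272967655695)
hend (array([ 0.49914396, -0.07196606,  0.11922197]), 0.0019291079980075596)
r1L (array([0.5398813 , 0.27666725, 0.06082352]), 0.10199997584489737)
r1R (array([0.57573843, 0.20569182, 0.04977635]), 0.002225128418705473)
top [[0.5648, 0.3533, 0.05], [0.575, 0.2042, 0.05], [0.5169, 0.3495, 0.05], [0.5262, 0.2006, 0.05]]
scene [[0.5306, 0.2031, 0.05], [0.5202, 0.3505, 0.05], [0.5771, 0.2067, 0.05], [0.5689, 0.3544, 0.05]]
```

```bash
cat >> h.py <<'E'
from scipy.spatial.transform import Rotation as Ro
from rig import ctrl
def frame(z,y):
    z=np.array(z,float);z/=np.linalg.norm(z);y=np.array(y,float);y-=z*(y@z);y/=np.linalg.norm(y);return np.c_[np.cross(y,z),y,z]
def row(p,R,s=None):
    s=s or ctrl.read_state(); p0=np.array(s["tool_pos"]);R0=np.array(s["orientation"])
    return np.round(R0.T@(np.array(p)-p0),4).tolist(),np.round(Ro.from_matrix(R0.T@R).as_rotvec(degrees=True),2).tolist()
cx=np.array([.137,.991,0.]);cx/=np.linalg.norm(cx);cy=np.array([-cx[1],cx[0],0]);Z=np.array([0,0,1.])
grip=np.array([.514,.0355,0])-.0885*cx+.1015*Z
Rg=frame(cx-Z,-cy)
E
python3 - <<'E'
from h import *
im={n:cv2.imread(f"pics/{n}0.png") for n in C}
st={}
for n,(u,v,w,h) in(("top",(400,175,40,40)),("scene",(140,260,40,40))):
    hsv=cv2.cvtColor(im[n],cv2.COLOR_BGR2HSV)[v:v+h,u:u+w]
    m=((hsv[...,1]>90)&(hsv[...,2]>80)).astype(np.uint8)
    y,x=np.nonzero(m); print(n,len(x),x.min()+u,x.max()+u,y.min()+v,y.max()+v); st[n]=(x.mean()+u,y.mean()+v)
print("stud",st,tri(st["top"],st["scene"]))
for a,b in(((45,109),(265,62)),((325,87),(85,140)),((50,198),(315,105)),((331,177),(130,185))):
  pass
T=[(45,109),(325,87),(50,198),(331,177)];S=[(315,105),(130,185),(265,62),(85,140)]
for a,b in zip(T,S):print("rail",tri(np.array([98,170])+np.array(a)/4,np.array([335,160])+np.array(b)/4))
print(grip, row(grip-.12*Rg[:,2],Rg))
E
```

```text
top 53 415 422 188 196
scene 64 157 163 274 287
stud {'top': (np.float64(418.77358490566036), np.float64(192.0)), 'scene': (np.float64(160.53125), np.float64(280.078125))} (array([ 0.56843882, -0.31498347,  0.05132061]), 0.0008315059738355459)
rail (array([0.56591402, 0.35581413, 0.04654563]), 0.001966541462974656)
rail (array([0.57583373, 0.20581751, 0.0489252 ]), 0.0021595650269152335)
rail (array([0.51768995, 0.35150951, 0.04730961]), 0.0016762567657142317)
rail (array([0.52746822, 0.2030436 , 0.04691779]), 0.002915726995731452)
[ 0.50188065 -0.05216625  0.1015    ] ([-0.5078, -0.5162, 0.045], [-30.82, 37.62, 74.2])
```

The stud triangulates at z 0.051 (expected middle 0.050), the rails at 0.047–0.049 (expected 0.050) and the handle end at 0.119 (expected 0.123), so the measurements hold up. Moving to the pre-grasp.

```bash
A='[-0.508,-0.516,0.045,-30.8,37.6,74.2]'; python3 -m jog '[[[-0.254,-0.258,0.0,-15.4,18.8,37.1],[-0.254,-0.258,0.0,-15.4,18.8,37.1],[-0.254,-0.258,0.0,-15.4,18.8,37.1],[-0.254,-0.258,0.0,-15.4,18.8,37.1],[-0.254,-0.258,0.0,-15.4,18.8,37.1],[-0.254,-0.258,0.0,-15.4,18.8,37.1],[-0.254,-0.258,0.0,-15.4,18.8,37.1],[-0.508,-0.516,0.045,-30.8,37.6,74.2],[-0.508,-0.516,0.045,-30.8,37.6,74.2],[-0.508,-0.516,0.045,-30.8,37.6,74.2]]]' 1 60
python3 - <<'E'
from h import *
s=ctrl.read_state();print(np.round(s["q"],4).tolist(),s["tool_pos"],np.round(s["orientation"],4).tolist())
print(row(grip-.12*Rg[:,2],Rg))
E
```

```text
time: 1.1
tool_pos: [0.3909, 0.0752, 0.2141]
orientation: [[-0.169, 0.986, -0.009], [0.79, 0.141, 0.597], [0.59, 0.094, -0.802]]
wrist_force: [1.7, 0.8, 0.5]
finger_gap: 0.0853
grasp_force: 0.0
[-0.4945, 0.1955, 1.7925, 0.5493, 1.5118, -0.8025] [0.39086639 0.07521748 0.21407092] [[-0.1694, 0.9855, -0.0089], [0.7898, 0.1411, 0.5969], [0.5895, 0.094, -0.8023]]
([-0.2002, 0.0655, -0.1049], [-6.37, 7.87, 15.65])
```

```bash
python3 -m jog '[[[-0.2,0.065,-0.105,-6.4,7.9,15.6],[-0.2,0.065,-0.105,-6.4,7.9,15.6],[-0.2,0.065,-0.105,-6.4,7.9,15.6],[-0.2,0.065,-0.105,-6.4,7.9,15.6],[-0.2,0.065,-0.105,-6.4,7.9,15.6],[-0.2,0.065,-0.105,-6.4,7.9,15.6],[-0.2,0.065,-0.105,-6.4,7.9,15.6],[-0.2,0.065,-0.105,-6.4,7.9,15.6]]]'
python3 - <<'E'
from h import *
s=ctrl.read_state();print(np.round(s["q"],4).tolist(),s["tool_pos"],np.round(s["orientation"],4).tolist())
print(row(grip-.12*Rg[:,2],Rg),row(grip+.0187*Rg[:,2],Rg))
# rim of tumbler, coarse top box
print(plane("top",[(422.5,191.5),(384,191.5),(461,191.5)],.1))
E
```

```text
time: 1.9
tool_pos: [0.4899, -0.1326, 0.1872]
orientation: [[0.091, 0.992, 0.092], [0.702, -0.13, 0.7], [0.706, 0.001, -0.708]]
wrist_force: [0.4, 0.4, -0.0]
finger_gap: 0.0856
grasp_force: 0.0
[-0.8019, 0.5128, 1.4476, 0.5924, 1.708, -0.7514] [ 0.48992661 -0.13258574  0.18720148] [[0.0915, 0.9915, 0.0925], [0.7024, -0.1301, 0.6998], [0.7059, 0.0009, -0.7083]]
([-0.0031, 0.0008, -0.0019], [-0.24, 0.1, 0.32]) ([-0.0029, 0.0014, 0.1368], [-0.24, 0.1, 0.32])
[[ 0.56283827 -0.30820895  0.1       ]
 [ 0.56375795 -0.22774535  0.1       ]
 [ 0.56191456 -0.38902465  0.1       ]]
```

```bash
python3 -m jog '[[[-0.003,0.001,0.04,0,0,0],[-0.003,0.001,0.07,0,0,0],[-0.003,0.001,0.09,0,0,0],[-0.003,0.001,0.11,0,0,0],[-0.003,0.001,0.12,0,0,0],[-0.003,0.001,0.13,0,0,0],[-0.003,0.001,0.136,0,0,0],[-0.003,0.001,0.136,0,0,0]]]'
python3 - <<'E'
from h import *
from rig import snapshot
s=ctrl.read_state();print(np.round(s["q"],4).tolist(),s["tool_pos"],np.round(s["orientation"],4).tolist(),s["wrist_force"])
f=lambda im,u,v:cv2.resize(cv2.convertScaleAbs(im[v:v+75,u:u+100],alpha=1.5),(400,300),interpolation=cv2.INTER_CUBIC)
cv2.imwrite("pics/g1.png",np.hstack([f(snapshot("top"),245,182),f(snapshot("scene"),220,165)]))
E
```

```text
time: 2.7
tool_pos: [0.5037, -0.0404, 0.0885]
orientation: [[0.092, 0.991, 0.093], [0.703, -0.13, 0.699], [0.706, 0.001, -0.709]]
wrist_force: [0.2, -0.8, 0.1]
finger_gap: 0.0854
grasp_force: 0.0
[-0.6552, 0.6068, 1.6424, 0.6692, 1.3998, -0.8188] [ 0.5036934  -0.04037737  0.0885495 ] [[0.0915, 0.9915, 0.093], [0.7026, -0.1304, 0.6995], [0.7056, 0.0013, -0.7086]] [ 0.24502796 -0.82869766  0.06372358]
```

View pics/g1.png

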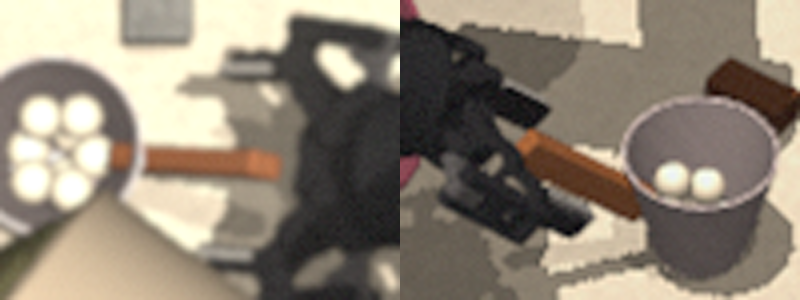

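The handle (top crop y≈163) lies midway between the pads (y≈65 and 255), with the tips overlapping it. Closing.

```bash
python3 -m jog '[[[0,0,0,0,0,0],[0,0,0,0,0,0],[0,0,0,0,0,0],[0,0,0,0,0,0],[0,0,0,0,0,0],[0,0,0,0,0,0],[0,0,0,0,0,0],[0,0,0,0,0,0]]]' 0 110
cat > kin.py <<'E'
from h import *
D=[([1.019,.381,1.297,0,1.464,-.215],[.18164,.51886,.23078]),([-0.4945,0.1955,1.7925,0.5493,1.5118,-0.8025],[0.39086639,0.07521748,0.21407092]),
([-0.8019,0.5128,1.4476,0.5924,1.708,-0.7514],[0.48992661,-0.13258574,0.18720148]),([-0.6552,0.6068,1.6424,0.6692,1.3998,-0.8188],[0.5036934,-0.04037737,0.0885495])]
def Rot(q,s4,s6): return [Ro.from_euler("z",q[0]),Ro.from_euler("y",q[1]),Ro.from_euler("y",q[1]+q[2]),Ro.from_euler("ZYZ",[s4*q[3],q[4],s6*q[5]])]
def fk(q,p,s4,s6):
    r1,r2,r3,w=Rot(q,s4,s6); a1,d,h,a2,a3,d4,d6=p
    R=r1*r3*w
    return r1.apply([a1,d,h])+r1.apply(r2.apply([0,0,a2])+r3.apply([a3,0,d4]))+R.apply([0,0,d6]),R.as_matrix()
E
python3 - <<'E'
from kin import *
for s4 in(1,-1):
  for s6 in(1,-1):
    R=fk(D[3][0],[0]*7,s4,s6)[1]; 
    g=least_squares(lambda p:np.ravel([fk(q,p,s4,s6)[0]-x for q,x in D]),[0,.1,.2,.4,0,.4,.2])
    print(s4,s6,np.round(R,3).tolist(),np.round(g.x,4),g.cost**.5)
E
```

```text
time: 3.6
tool_pos: [0.5037, -0.0407, 0.0887]
orientation: [[0.092, 0.991, 0.093], [0.703, -0.131, 0.699], [0.706, 0.002, -0.709]]
wrist_force: [-1.0, -1.4, 2.8]
finger_gap: 0.0125
grasp_force: 107.1
1 1 [[-0.991, 0.091, 0.093], [0.13, 0.703, 0.7], [-0.001, 0.706, -0.709]] [0.0007 0.1174 0.1295 0.5369 0.1025 0.3499 0.2577] 0.00019120310862131925
1 -1 [[0.157, 0.983, 0.093], [0.692, -0.177, 0.7], [0.704, -0.046, -0.709]] [0.0007 0.1174 0.1295 0.5369 0.1025 0.3499 0.2577] 0.00019120310862112482
-1 1 [[-0.628, -0.424, -0.652], [-0.33, 0.904, -0.27], [0.704, 0.046, -0.709]] [ 0.1223  0.1599  0.0493  0.5122  0.4085  0.2308 -0.1568] 0.07915904823640162
-1 -1 [[-0.381, 0.655, -0.652], [0.924, 0.269, -0.27], [-0.001, -0.706, -0.709]] [ 0.1223  0.1599  0.0493  0.5122  0.4085  0.2308 -0.1568] 0.07915904823640163
```

Grip holds at 107 N, and the kinematic model fits to 0.2 mm. Next: plan the pour heading and check reach.

```bash
cat >> kin.py <<'E'
P=[.0007,.1174,.1295,.5369,.1025,.3499,.2577]
Rz90=Ro.from_euler("z",90,degrees=True).as_matrix()
lo=np.array([-3.11,-.89,.22,-1.42,.17,-2.88]);hi=np.array([3.11,2.33,2.48,4.56,2.85,2.88])
def FK(q):
    p,R=fk(q,P,1,1); return p,R@Rz90
def ik(p,R,q0):
    def f(q):
        a,B=FK(q); return np.r_[(a-p)*5,Ro.from_matrix(B.T@R).as_rotvec()]
    g=least_squares(f,np.clip(q0,lo+.03,hi-.03),bounds=(lo+.02,hi-.02)); return g.x,np.abs(g.fun).max()
# grasp: cup in tool
s0=dict(p=np.array([.5037,-.0407,.0887]),R=np.array([[.0915,.9915,.093],[.7026,-.1304,.6995],[.7056,.0013,-.7086]]))
GR=Ro.from_matrix(np.c_[cx,cy,Z]).as_matrix().T@s0["R"]   # tool orientation in cup frame
GP=np.array([-.0885,0,.1015])+.0187*GR[:,2]                # TCP in cup frame
def cupR(psi,th):
    c=Ro.from_euler("ZY",[psi,th],degrees=True); return c.as_matrix()
def tool(o,Rc): return o+Rc@GP,Rc@GR
def tool_lip(L,psi,th):
    Rc=cupR(psi,th); return tool(L-Rc@[.048,0,.085],Rc)
E
python3 - <<'E'
from kin import *
print(np.degrees(np.arctan2(cx[1],cx[0])),GR.round(3).tolist(),GP)
T=np.array([.565,-.309]);q00=np.array(D[3][0])
for psi in range(-180,180,15):
    d=np.array([np.cos(np.radians(psi)),np.sin(np.radians(psi))]);q=q00;out=[];bad=0;J=0
    if psi>82: cont=np.linspace(82,psi,8)
    else: cont=np.linspace(82,psi,12)
    for ps in cont: # lift + turn en route
        p,R=tool_lip(np.r_[np.array([.53,.05])+(T-[.53,.05])*(ps-82)/(psi-82),.25],ps,0);qn,e=ik(p,R,q);bad=max(bad,e);q=qn
    out.append(q.round(2).tolist())
    for th in range(0,121,10):
        z=.12+max(0,.085*np.cos(np.radians(th))-.019*np.sin(np.radians(th)))
        p,R=tool_lip(np.r_[T-.03*d,z],psi,th);qn,e=ik(p,R,q);bad=max(bad,e);J=max(J,np.abs(qn-q).max());q=qn
    out.append(q.round(2).tolist())
    if bad<.05: print(psi,round(bad,4),round(J,2),out)
E
```

```text
82.12907950030998 [[0.709, 0.007, 0.706], [0.006, -1.0, 0.004], [0.706, 0.001, -0.709]] [-7.53044261e-02  6.85718132e-05  8.82491800e-02]
15 0.021 0.26 [[-1.21, 0.3, 1.59, 0.82, 1.28, -0.17], [-0.41, 1.17, 0.24, -1.35, 2.47, 0.07]]
30 0.0 0.19 [[-1.21, 0.43, 1.38, 0.77, 1.52, -0.29], [-0.35, 1.06, 0.5, -1.24, 2.25, 0.2]]
45 0.0 0.17 [[-1.17, 0.56, 1.14, 0.72, 1.74, -0.38], [-0.29, 0.94, 0.78, -1.21, 2.0, 0.29]]
60 0.0 0.18 [[-1.11, 0.7, 0.87, 0.69, 1.98, -0.45], [-0.26, 0.83, 1.04, -1.24, 1.74, 0.36]]
75 0.0 0.19 [[-1.04, 0.85, 0.56, 0.68, 2.22, -0.51], [-0.24, 0.72, 1.29, -1.32, 1.48, 0.42]]
90 0.0492 0.24 [[-0.97, 1.0, 0.24, 0.69, 2.45, -0.55], [-0.25, 0.62, 1.48, -1.4, 1.23, 0.44]]
```

```bash
python3 -m jog '[[[0.004,0,-0.004,0,0,0],[0.011,0,-0.011,0,0,0],[0.022,0,-0.022,0,0,0],[0.037,0,-0.037,0,0,0],[0.055,0,-0.055,0,0,0],[0.073,0,-0.073,0,0,0],[0.09,0,-0.09,0,0,0],[0.1,0,-0.1,0,0,0],[0.106,0,-0.106,0,0,0],[0.106,0,-0.106,0,0,0]]]'
python3 - <<'E'
from kin import *
from rig import snapshot
T=np.array([.565,-.309]);d=np.array([np.cos(np.radians(50)),np.sin(np.radians(50))])
p,R=tool_lip(np.r_[T-.03*d,.215],50,0);print(p,row(p,R))
cv2.imwrite("pics/lift.png",np.hstack([cv2.resize(snapshot(n),(400,300),interpolation=cv2.INTER_AREA) for n in C]))
E
```

```text
time: 4.6
tool_pos: [0.5036, -0.0404, 0.2391]
orientation: [[0.091, 0.991, 0.094], [0.703, -0.131, 0.699], [0.705, 0.003, -0.709]]
wrist_force: [-0.4, -0.8, -3.0]
finger_gap: 0.0131
grasp_force: 107.3
[ 0.46640529 -0.42639393  0.21824918] ([-0.2896, 0.0135, -0.2584], [-22.59, -0.01, 22.81])
```

View pics/lift.png

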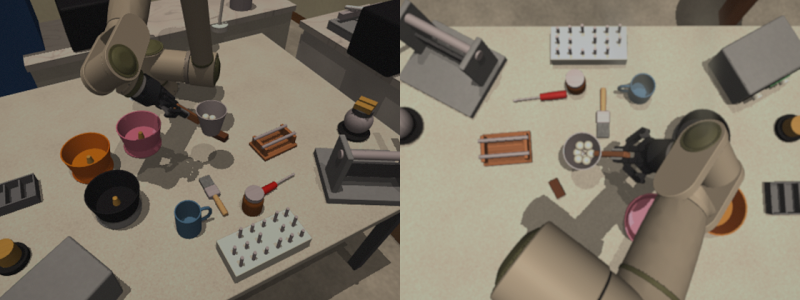

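The cup is lifted level with all its balls at about (210,118) in the left half. Moving it to the tumbler.

```bash
python3 -m jog '[[[-0.009,0,-0.008,-0.7,0,0.7],[-0.029,0.001,-0.026,-2.3,0,2.3],[-0.058,0.003,-0.052,-4.5,0,4.5],[-0.087,0.004,-0.077,-6.8,0,6.8],[-0.116,0.005,-0.103,-9,0,9],[-0.145,0.007,-0.129,-11.3,0,11.4],[-0.174,0.008,-0.155,-13.6,0,13.7],[-0.203,0.009,-0.181,-15.8,0,16],[-0.223,0.01,-0.199,-17.4,0,17.6],[-0.232,0.011,-0.207,-18.1,0,18.3]]]'
cat > pour.py <<'E'
import sys
from kin import *
T=np.array([.565,-.309]);d=np.array([np.cos(np.radians(50)),np.sin(np.radians(50))])
def tgt(th,z=None,back=.03):
    if z is None: z=.12+max(0,.085*np.cos(np.radians(th))-.019*np.sin(np.radians(th)))
    return tool_lip(np.r_[T-back*d,z],50,th)
print(np.round(ctrl.read_state()["q"],2))
for a in sys.argv[1:]: th,*z=map(float,a.split(","));print(a,row(*tgt(th,*z)))
E
python3 pour.py 0,.215
```

```text
time: 5.7
tool_pos: [0.4727, -0.3525, 0.2201]
orientation: [[0.392, 0.834, 0.389], [0.59, -0.552, 0.589], [0.706, -0.002, -0.708]]
wrist_force: [0.6, 1.0, -3.0]
finger_gap: 0.0124
grasp_force: 107.5
[-1.12  0.58  1.21  0.67  1.77 -0.54]
0,.215 ([-0.0473, 0.0356, -0.0447], [-4.43, -0.04, 4.2])
```

```bash
python3 -m jog '[[[-0.02,0.015,-0.019,-2,0,2],[-0.04,0.029,-0.037,-4,0,4],[-0.047,0.036,-0.045,-4.4,0,4.2],[-0.047,0.036,-0.045,-4.4,0,4.2],[-0.047,0.036,-0.045,-4.4,0,4.2]]]'
python3 pour.py 5 10 15 20 26 32 38 44 50
```

```text
time: 6.2
tool_pos: [0.4683, -0.423, 0.2197]
orientation: [[0.448, 0.774, 0.448], [0.548, -0.633, 0.546], [0.706, 0.001, -0.708]]
wrist_force: [-0.6, -0.5, -2.6]
finger_gap: 0.013
grasp_force: 107.8
[-1.19  0.65  1.08  0.69  1.8  -0.48]
5 ([-0.0041, 0.0007, -0.0003], [-0.2, -5.07, 0.26])
10 ([0.0028, 0.0007, -0.0048], [-0.17, -10.07, 0.29])
15 ([0.0097, 0.0008, -0.008], [-0.13, -15.07, 0.31])
20 ([0.0167, 0.0008, -0.01], [-0.09, -20.07, 0.34])
26 ([0.025, 0.0009, -0.0108], [-0.04, -26.07, 0.38])
32 ([0.0332, 0.001, -0.0098], [0.01, -32.07, 0.41])
38 ([0.0413, 0.0011, -0.0069], [0.06, -38.07, 0.44])
44 ([0.049, 0.0012, -0.0023], [0.1, -44.07, 0.47])
50 ([0.0563, 0.0013, 0.004], [0.15, -50.07, 0.5])
```

```bash
python3 -m jog '[[[-0.004,0.001,0,0,-5,0],[0.003,0.001,-0.005,0,-10,0],[0.01,0.001,-0.008,0,-15,0],[0.017,0.001,-0.01,0,-20,0],[0.025,0.001,-0.011,0,-26,0.4],[0.033,0.001,-0.01,0,-32,0.4],[0.041,0.001,-0.007,0,-38,0.4],[0.049,0.001,-0.002,0,-44,0.4],[0.056,0.001,0.004,0,-50,0.5],[0.056,0.001,0.004,0,-50,0.5]]]'
python3 pour.py 53 56 59 62 65 68 71 74 77 80
```

```text
time: 7.2
tool_pos: [0.4979, -0.3872, 0.257]
orientation: [[0.633, 0.772, -0.058], [0.769, -0.635, -0.068], [-0.089, -0.002, -0.996]]
wrist_force: [-0.1, 1.1, -3.8]
finger_gap: 0.0128
grasp_force: 107.6
[-0.81  0.52  1.   -0.09  1.62 -0.13]
53 ([0.0015, 0.0011, 0.0005], [0.2, -3.01, 0.26])
56 ([0.0069, 0.0011, 0.0006], [0.22, -6.01, 0.26])
59 ([0.0125, 0.0012, 0.0011], [0.24, -9.01, 0.27])
62 ([0.0183, 0.0013, 0.0019], [0.27, -12.01, 0.27])
65 ([0.0243, 0.0013, 0.0031], [0.29, -15.01, 0.28])
68 ([0.0304, 0.0014, 0.0046], [0.31, -18.01, 0.29])
71 ([0.0367, 0.0014, 0.0064], [0.33, -21.01, 0.29])
74 ([0.0432, 0.0015, 0.0086], [0.36, -24.01, 0.3])
77 ([0.0497, 0.0016, 0.0112], [0.38, -27.01, 0.3])
80 ([0.056, 0.0016, 0.0101], [0.4, -30.01, 0.31])
```

```bash
python3 -m jog '[[[0.002,0.001,0,0,-3,0],[0.007,0.001,0.001,0.2,-6,0.3],[0.012,0.001,0.001,0.2,-9,0.3],[0.018,0.001,0.002,0.3,-12,0.3],[0.024,0.001,0.003,0.3,-15,0.3],[0.024,0.001,0.003,0.3,-15,0.3]]]'
python3 - <<'E'
from h import *
from rig import snapshot
f=lambda im,u,v:cv2.resize(cv2.convertScaleAbs(im[v:v+150,u:u+200],alpha=1.4),(400,300),interpolation=cv2.INTER_CUBIC)
cv2.imwrite("pics/pour1.png",np.hstack([f(snapshot("top"),340,110),f(snapshot("scene"),70,180)]))
E
python3 pour.py 68 71 74 77 80 83 86 89 92 95
```

```text
time: 7.8
tool_pos: [0.5123, -0.3719, 0.2505]
orientation: [[0.602, 0.766, -0.225], [0.722, -0.643, -0.257], [-0.342, -0.008, -0.94]]
wrist_force: [-0.4, 0.2, -3.7]
finger_gap: 0.0129
grasp_force: 107.7
[-0.68  0.55  0.99 -0.35  1.61  0.01]
68 ([0.0105, -0.0007, -0.002], [-0.12, -3.17, -0.31])
71 ([0.0171, -0.0007, -0.0018], [-0.12, -6.17, -0.3])
74 ([0.0238, -0.0007, -0.0013], [-0.11, -9.17, -0.28])
77 ([0.0308, -0.0007, -0.0005], [-0.1, -12.17, -0.27])
80 ([0.0366, -0.0007, -0.0032], [-0.09, -15.17, -0.25])
83 ([0.0424, -0.0007, -0.0061], [-0.08, -18.17, -0.23])
86 ([0.0483, -0.0007, -0.0087], [-0.07, -21.17, -0.22])
89 ([0.0543, -0.0007, -0.011], [-0.06, -24.17, -0.2])
92 ([0.0604, -0.0007, -0.013], [-0.06, -27.17, -0.19])
95 ([0.0667, -0.0008, -0.0147], [-0.05, -30.17, -0.17])
```

View pics/pour1.png

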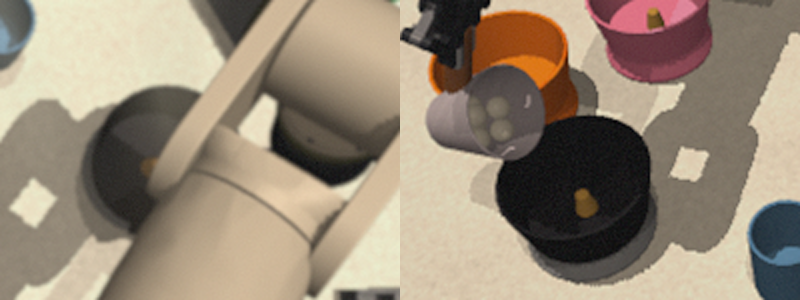

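Run:
```python
from kin import *
s=ctrl.read_state();R=np.array(s["orientation"]);p=np.array(s["tool_pos"])
Rc=R@GR.T;o=p-Rc@GP
for b in([.048,0,.085],[0,.048,.085],[0,-.048,.085],[-.048,0,.085]):
    w=o+Rc@b;print(w.round(3),proj("scene",w).round(1))
print("tumbler rim",proj("scene",[[.565,-.309,.1],[.645,-.309,.1],[.485,-.309,.1],[.565,-.229,.1],[.565,-.389,.1]]).round(1).tolist())
```

```text
[ 0.544 -0.336  0.139] [[137.5 250. ]]
[ 0.494 -0.32   0.182] [[134.1 216.7]]
[ 0.567 -0.382  0.182] [[109.5 252.9]]
[ 0.517 -0.367  0.225] [[106.  217.2]]
tumbler rim [[157.5, 264.3], [167.7, 294.0], [148.3, 237.8], [194.6, 251.0], [118.5, 278.4]]
```

The mouth and the bowl rim appear where the model predicts: mouth centre at about scene (122,235), bowl rim from (118,276) to (195,260). Tilting on, slowly.

```bash
python3 -m jog '[[[0.007,0,-0.001,0,-2,0],[0.014,0,-0.002,0,-5,0],[0.021,0,-0.002,0,-8,0],[0.028,0,-0.001,0,-11,0],[0.034,0,-0.002,0,-14,0],[0.039,0,-0.004,0,-17,0],[0.044,0,-0.007,0,-19,0],[0.048,0,-0.009,0,-21,0],[0.052,0,-0.01,0,-23,0],[0.052,0,-0.01,0,-23,0]]]'
python3 pour.py 90 92 94 96 98 100 102 104 106 110
```

```text
time: 8.9
tool_pos: [0.5455, -0.3338, 0.2426]
orientation: [[0.468, 0.764, -0.443], [0.562, -0.645, -0.518], [-0.682, -0.006, -0.731]]
wrist_force: [-0.4, -0.2, -2.4]
finger_gap: 0.0126
grasp_force: 108.0
[-0.47  0.67  0.95 -0.73  1.7   0.2 ]
90 ([0.003, -0.0011, -0.0038], [-0.14, -2.12, -0.18])
92 ([0.0063, -0.0011, -0.0066], [-0.14, -4.12, -0.17])
94 ([0.0097, -0.0011, -0.0093], [-0.13, -6.12, -0.16])
96 ([0.0131, -0.0011, -0.0119], [-0.12, -8.12, -0.15])
98 ([0.0167, -0.0011, -0.0143], [-0.11, -10.12, -0.14])
100 ([0.0203, -0.0011, -0.0166], [-0.1, -12.12, -0.13])
102 ([0.024, -0.0011, -0.0188], [-0.1, -14.12, -0.12])
104 ([0.0278, -0.0011, -0.0208], [-0.09, -16.12, -0.11])
106 ([0.0316, -0.0011, -0.0228], [-0.08, -18.12, -0.1])
110 ([0.0395, -0.0011, -0.0262], [-0.06, -22.12, -0.08])
```

```bash
python3 -m jog '[[[0.003,-0.001,-0.004,0,-2,0],[0.006,-0.001,-0.007,0,-4,0],[0.01,-0.001,-0.009,0,-6,0],[0.013,-0.001,-0.012,0,-8,0],[0.017,-0.001,-0.014,0,-10,0],[0.02,-0.001,-0.017,0,-12,0],[0.024,-0.001,-0.019,0,-14,0],[0.028,-0.001,-0.021,0,-16,0],[0.032,-0.001,-0.023,0,-18,0],[0.04,-0.001,-0.026,0,-22,0]]]'
python3 pour.py 110 115 120
python3 -m jog '[[[0,0,0,0,0,0],[0,0,0,0,0,0],[0,0,0,0,0,0],[0,0,0,0,0,0],[0,0,0,0,0,0]]]' | grep wrist_force
python3 - <<'E'
from h import *
from rig import snapshot
f=lambda im,u,v:cv2.resize(cv2.convertScaleAbs(im[v:v+150,u:u+200],alpha=1.4),(400,300),interpolation=cv2.INTER_CUBIC)
cv2.imwrite("pics/pour2.png",np.hstack([f(snapshot("top"),340,110),f(snapshot("scene"),70,180)]))
E
```

```text
time: 9.9
tool_pos: [0.575, -0.2979, 0.2361]
orientation: [[0.269, 0.764, -0.587], [0.321, -0.646, -0.693], [-0.908, -0.002, -0.419]]
wrist_force: [1.2, -0.7, -0.9]
finger_gap: 0.0131
grasp_force: 108.2
[-0.32  0.82  0.89 -1.07  1.85  0.3 ]
110 ([0.0014, -0.0006, 0.0003], [-0.03, 0.08, -0.31])
115 ([0.0095, -0.0006, -0.0068], [-0.02, -4.92, -0.29])
120 ([0.0181, -0.0006, -0.0131], [-0.0, -9.92, -0.27])
wrist_force: [-0.2, 0.3, -2.1]
```

View pics/pour2.png

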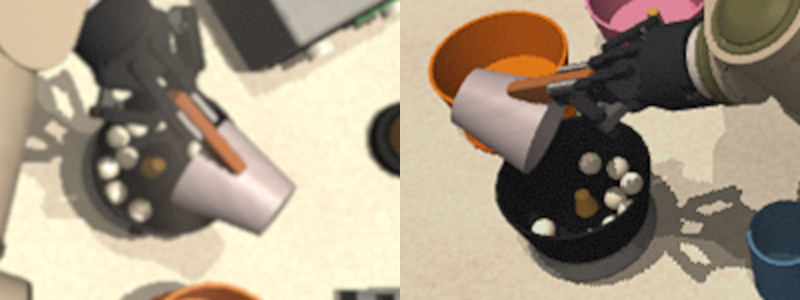

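Most of the balls are in the bowl. I see about six or seven in each view, and the cup hides the rest. I'll tip a bit further to empty the cup, then back away and count.

```bash
python3 -m jog '[[[0.005,0,-0.003,0,-2.5,0],[0.01,0,-0.007,0,-5,0],[0.018,0,-0.013,0,-10,0],[0.018,0,-0.013,0,-10,0],[0.018,0,-0.013,0,-10,0],[0.018,0,-0.013,0,-10,0],[0.018,0,-0.013,0,-10,0]]]'
python3 pour.py 110,.2,.03 90,.26,.08 75,.27,.1
```

```text
time: 11.2
tool_pos: [0.5873, -0.2831, 0.2253]
orientation: [[0.165, 0.764, -0.624], [0.199, -0.645, -0.737], [-0.966, -0.002, -0.259]]
wrist_force: [0.8, 1.1, -1.2]
finger_gap: 0.0132
grasp_force: 108.2
[-0.28  0.9   0.87 -1.21  1.91  0.32]
110,.2,.03 ([-0.0914, -0.0006, -0.0048], [-0.04, 9.88, -0.28])
90,.26,.08 ([-0.1814, -0.0004, 0.0663], [-0.11, 29.88, -0.35])
75,.27,.1 ([-0.2012, -0.0003, 0.1148], [-0.16, 44.88, -0.4])
```

```bash
python3 -m jog '[[[-0.04,0,0,0,4,0],[-0.08,0,-0.003,0,8,0],[-0.091,0,-0.005,0,10,0],[-0.12,0,0.02,0,17,0],[-0.15,0,0.045,0,24,0],[-0.18,0,0.066,0,30,0],[-0.19,0,0.085,0,36,0],[-0.2,0,0.105,0,42,0],[-0.201,0,0.115,0,45,0],[-0.201,0,0.115,0,45,0]]]'
cat > place.py <<'E'
import sys
from kin import *
C0=np.array([.547,.2785]);psi=93.75
def tm(xy,h,psi=psi,th=75):
    Rc=cupR(psi,th); return tool(np.r_[xy,h]-Rc@[0,0,.0425],Rc)
if __name__=="__main__":
    s=ctrl.read_state();print(np.round(s["q"],2));q=np.array(s["q"])
    for ps,xy,h in((60,[.55,-.2],.2),(75,[.55,0],.2),(90,[.547,.2],.2),(psi,C0,.2),(psi,C0,.13),(psi,C0,.087)):
        p,R=tm(np.array(xy),h,ps);q,e=ik(p,R,q);print(ps,q.round(2),round(e,4),p.round(3),row(p,R))
E
python3 place.py
python3 - <<'E'
from h import *
from rig import snapshot
f=lambda im,u,v:cv2.resize(cv2.convertScaleAbs(im[v:v+150,u:u+200],alpha=1.4),(400,300),interpolation=cv2.INTER_CUBIC)
cv2.imwrite("pics/pour3.png",np.hstack([f(snapshot("top"),340,110),f(snapshot("scene"),70,180)]))
E
```

```text
time: 12.2
tool_pos: [0.481, -0.4091, 0.3899]
orientation: [[0.56, 0.762, -0.326], [0.66, -0.648, -0.38], [-0.501, -0.002, -0.865]]
wrist_force: [0.7, -0.1, -2.2]
finger_gap: 0.0126
grasp_force: 108.0
[-0.69  0.52  0.71 -0.55  1.87 -0.16]
60 [-0.29  0.52  1.01 -0.52  1.72  0.17] 0.0 [ 0.562 -0.179  0.285] ([0.2505, -0.0872, -0.023], [-5.12, -0.09, -9.25])
75 [ 0.05  0.48  1.09 -0.5   1.74  0.26] 0.0 [0.556 0.024 0.285] ([0.3807, -0.223, -0.0981], [-12.64, -0.16, -22.23])
90 [ 0.39  0.56  0.94 -0.5   1.83  0.3 ] 0.0 [0.547 0.225 0.285] ([0.508, -0.3603, -0.1714], [-20.17, -0.22, -35.2])
93.75 [ 0.51  0.64  0.8  -0.5   1.91  0.32] 0.0 [0.545 0.303 0.285] ([0.5588, -0.4124, -0.2007], [-22.05, -0.23, -38.45])
93.75 [ 0.51  0.67  0.93 -0.48  1.76  0.4 ] 0.0 [0.545 0.303 0.215] ([0.5939, -0.4122, -0.1401], [-22.05, -0.23, -38.45])
93.75 [ 0.51  0.7   1.   -0.47  1.68  0.44] 0.0 [0.545 0.303 0.172] ([0.6154, -0.4121, -0.1029], [-22.05, -0.23, -38.45])
```

View pics/pour3.png

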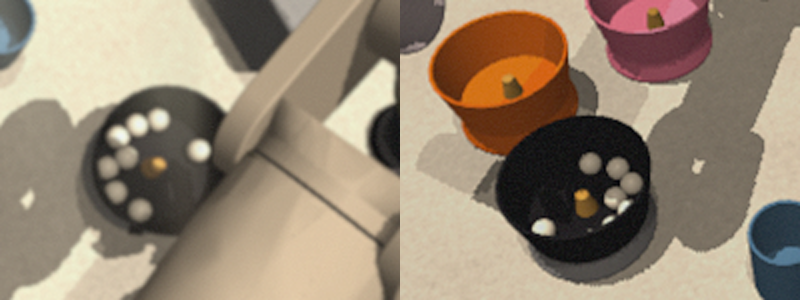

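All eight balls are in the bowl. In the left crop they are at (159,119), (136,126), (119,135), (127,157), (107,168), (115,190), (140,210) and (199,150). Now to the cradle.

```bash
python3 -m jog '[[[0.03,-0.018,-0.008,-1,0,-1.8],[0.08,-0.046,-0.02,-2.6,0,-4.6],[0.14,-0.08,-0.035,-4.6,0,-8],[0.2,-0.117,-0.05,-6.6,0,-11.7],[0.26,-0.152,-0.066,-8.6,0,-15],[0.32,-0.187,-0.082,-10.6,0,-18.6],[0.36,-0.21,-0.092,-11.9,0,-21],[0.381,-0.223,-0.098,-12.6,0,-22.2],[0.381,-0.223,-0.098,-12.6,0,-22.2],[0.381,-0.223,-0.098,-12.6,0,-22.2]]]'
python3 place.py|tail -3
```

```text
time: 13.3
tool_pos: [0.5563, 0.0314, 0.2814]
orientation: [[0.208, 0.969, -0.132], [0.841, -0.246, -0.482], [-0.5, -0.011, -0.866]]
wrist_force: [0.1, -0.7, -2.3]
finger_gap: 0.0131
grasp_force: 108.2
93.75 [ 0.51  0.64  0.8  -0.5   1.91  0.32] 0.0 [0.545 0.303 0.285] ([0.2245, -0.0776, -0.1323], [-9.34, -0.27, -15.59])
93.75 [ 0.51  0.67  0.93 -0.48  1.76  0.4 ] 0.0 [0.545 0.303 0.215] ([0.2596, -0.0768, -0.0717], [-9.34, -0.27, -15.59])
93.75 [ 0.51  0.7   1.   -0.47  1.68  0.44] 0.0 [0.545 0.303 0.172] ([0.2811, -0.0764, -0.0345], [-9.34, -0.27, -15.59])
```

```bash
python3 -m jog '[[[0.04,-0.014,-0.024,-1.7,0,-2.8],[0.085,-0.029,-0.05,-3.5,0,-5.9],[0.13,-0.045,-0.077,-5.4,0,-9],[0.175,-0.06,-0.103,-7.3,0,-12.2],[0.21,-0.072,-0.124,-8.7,0,-14.6],[0.225,-0.078,-0.132,-9.3,0,-15.6],[0.242,-0.077,-0.102,-9.3,0,-15.6],[0.26,-0.077,-0.072,-9.3,0,-15.6],[0.26,-0.077,-0.072,-9.3,0,-15.6],[0.26,-0.077,-0.072,-9.3,0,-15.6]]]'
python3 place.py|tail -2
python3 - <<'E'
from kin import *
from rig import snapshot
s=ctrl.read_state();R=np.array(s["orientation"]);p=np.array(s["tool_pos"])
Rc=R@GR.T;o=p-Rc@GP
for b in([.048,0,.085],[-.048,0,.085],[0,.048,.085],[0,-.048,.085],[0,0,0],[0,0,.0425]):
    w=o+Rc@b;print(w.round(3),((proj("top",w)-[90,150])*4).round(0),((proj("scene",w)-[330,130])*4+[400,0]).round(0))
f=lambda im,u,v:cv2.resize(cv2.convertScaleAbs(im[v:v+100,u:u+100],alpha=1.5),(400,400),interpolation=cv2.INTER_CUBIC)
cv2.imwrite("pics/pl1.png",np.hstack([f(snapshot("top"),90,150),f(snapshot("scene"),330,130)]))
E
```

```text
time: 14.3
tool_pos: [0.5475, 0.2987, 0.2173]
orientation: [[-0.055, 0.998, 0.029], [0.865, 0.062, -0.498], [-0.499, -0.003, -0.867]]
wrist_force: [-0.2, -0.2, -0.8]
finger_gap: 0.0126
grasp_force: 108.1
93.75 [ 0.51  0.67  0.93 -0.48  1.76  0.4 ] 0.0 [0.545 0.303 0.215] ([0.0053, -0.0019, 0.0001], [-0.01, -0.21, -0.4])
93.75 [ 0.51  0.7   1.   -0.47  1.68  0.44] 0.0 [0.545 0.303 0.172] ([0.0268, -0.0018, 0.0373], [-0.01, -0.21, -0.4])
[0.546 0.328 0.097] [[ 95. 213.]] [[695. 161.]]
[0.547 0.303 0.19 ] [[ 82. 188.]] [[691.  55.]]
[0.499 0.312 0.144] [[ 92. 299.]] [[643.  68.]]
[0.595 0.318 0.144] [[ 85. 104.]] [[746. 155.]]
[0.552 0.233 0.121] [[270. 194.]] [[580. 182.]]
[0.549 0.274 0.133] [[180. 198.]] [[637. 146.]]
```

View pics/pl1.png

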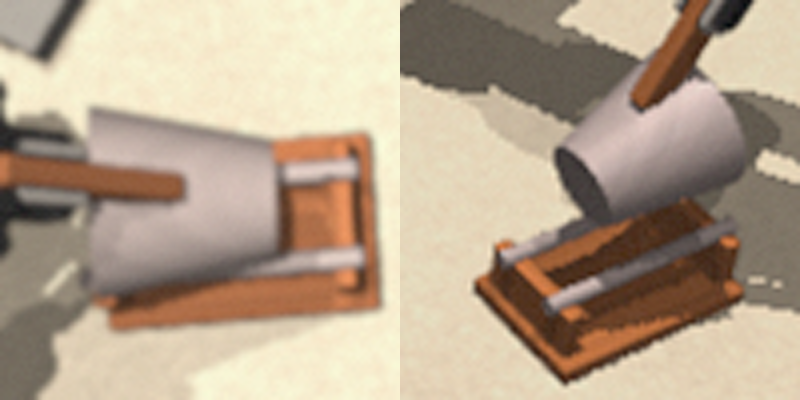

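The image positions match the prediction to within about 1–2 px: mouth centre at top crop (91,201), foot at (278,197). Lowering until it touches.

```bash
python3 -m jog '[[[0.008,-0.002,0.005,0,0,-0.4],[0.014,-0.002,0.015,0,0,-0.4],[0.019,-0.002,0.024,0,0,-0.4],[0.023,-0.002,0.031,0,0,-0.4],[0.0245,-0.002,0.033,0,0,-0.4],[0.0245,-0.002,0.033,0,0,-0.4],[0.0245,-0.002,0.033,0,0,-0.4]]]'
python3 place.py|tail -1
python3 -m jog '[[[0.0005,0,0.001,0,0,0],[0.001,0,0.0017,0,0,0],[0.001,0,0.0017,0,0,0]]]'
python3 -m jog '[[[0.0005,0,0.001,0,0,0],[0.0005,0,0.001,0,0,0],[0.0005,0,0.001,0,0,0]]]'
```

```text
time: 15.1
tool_pos: [0.5452, 0.3032, 0.1762]
orientation: [[-0.061, 0.998, 0.029], [0.865, 0.068, -0.497], [-0.497, -0.006, -0.867]]
wrist_force: [0.3, 0.3, -1.3]
finger_gap: 0.0125
grasp_force: 108.2
93.75 [ 0.51  0.7   1.   -0.47  1.68  0.44] 0.0 [0.545 0.303 0.172] ([0.0023, 0.0001, 0.004], [0.0, -0.28, -0.05])
time: 15.4
tool_pos: [0.545, 0.3032, 0.1739]
orientation: [[-0.062, 0.998, 0.028], [0.865, 0.068, -0.497], [-0.498, -0.006, -0.867]]
wrist_force: [-0.1, -0.6, -1.5]
finger_gap: 0.0127
grasp_force: 108.2
time: 15.7
tool_pos: [0.545, 0.3032, 0.1732]
orientation: [[-0.061, 0.998, 0.029], [0.865, 0.068, -0.497], [-0.498, -0.006, -0.867]]
wrist_force: [-0.6, 1.1, 2.6]
finger_gap: 0.0128
grasp_force: 108.9
```

```bash
python3 -m jog '[[[0.0005,0,0.0009,0,0,0],[0.0005,0,0.0009,0,0,0],[0.0005,0,0.0009,0,0,0]]]'
python3 - <<'E'
from kin import *
from rig import snapshot
print(ctrl.read_state()["wrist_torque"])
f=lambda im,u,v:cv2.resize(cv2.convertScaleAbs(im[v:v+100,u:u+100],alpha=1.5),(400,400),interpolation=cv2.INTER_CUBIC)
cv2.imwrite("pics/pl2.png",np.hstack([f(snapshot("top"),90,150),f(snapshot("scene"),330,130)]))
E
```

```text
time: 16.0
tool_pos: [0.5451, 0.3033, 0.173]
orientation: [[-0.061, 0.998, 0.03], [0.865, 0.068, -0.497], [-0.497, -0.004, -0.867]]
wrist_force: [-1.5, 2.6, 7.1]
finger_gap: 0.0131
grasp_force: 109.7
[-0.14856873  0.40095224 -0.24202213]
```

View pics/pl2.png

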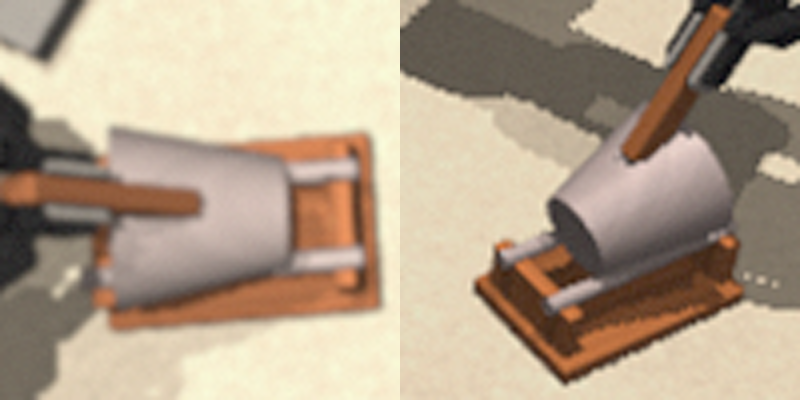

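The cup lies on both rails (left crop: mouth x≈110, foot x≈290, between the rails at y≈170 and 260), with about 8 N of contact. I'll ease the load, soften the grip, then open.

```bash
python3 -m jog '[[[-0.0005,0,-0.0008,0,0,0],[-0.0005,0,-0.0008,0,0,0],[-0.0005,0,-0.0008,0,0,0],[-0.0005,0,-0.0008,0,0,0],[-0.0005,0,-0.0008,0,0,0]]]' 0 20
python3 -m jog '[[[0,0,0,0,0,0],[0,0,0,0,0,0],[0,0,0,0,0,0],[0,0,0,0,0,0],[0,0,0,0,0,0],[0,0,0,0,0,0],[0,0,0,0,0,0],[0,0,0,0,0,0]]]' 0.6
```

```text
time: 16.6
tool_pos: [0.5451, 0.3032, 0.1731]
orientation: [[-0.061, 0.998, 0.029], [0.865, 0.068, -0.497], [-0.497, -0.005, -0.867]]
wrist_force: [-2.1, 2.0, 5.5]
finger_gap: 0.0129
grasp_force: 109.0
time: 17.4
tool_pos: [0.545, 0.3031, 0.1727]
orientation: [[-0.062, 0.998, 0.028], [0.865, 0.068, -0.497], [-0.498, -0.006, -0.867]]
wrist_force: [0.9, -0.0, 0.9]
finger_gap: 0.0514
grasp_force: 0.0
```

```bash
python3 -m jog '[[[0,0,-0.01,0,0,0],[0,0,-0.025,0,0,0],[0,0,-0.045,0,0,0],[0,0,-0.07,0,0,0],[0,0,-0.1,0,0,0],[0,0,-0.13,0,0,0],[0,0,-0.15,0,0,0],[0,0,-0.15,0,0,0],[0,0,-0.15,0,0,0],[0,0,-0.15,0,0,0]]]'
python3 - <<'E'
from kin import *
from rig import snapshot
f=lambda im,u,v:cv2.resize(cv2.convertScaleAbs(im[v:v+100,u:u+100],alpha=1.5),(400,400),interpolation=cv2.INTER_CUBIC)
a,b=snapshot("top"),snapshot("scene")
g=lambda im:cv2.resize(im[90:240],(400,107))
cv2.imwrite("pics/pl3.png",np.vstack([np.hstack([f(a,90,150),f(b,330,130)]),np.hstack([cv2.resize(a,(267,200)),cv2.resize(b,(267,200)),cv2.resize(a[145:235,375:470],(266,200))])]))
E
```

```text
time: 18.4
tool_pos: [0.5407, 0.377, 0.3016]
orientation: [[-0.062, 0.998, 0.026], [0.865, 0.067, -0.498], [-0.499, -0.008, -0.867]]
wrist_force: [-0.4, -0.2, 0.3]
finger_gap: 0.0515
grasp_force: 0.0
```

View pics/pl3.png

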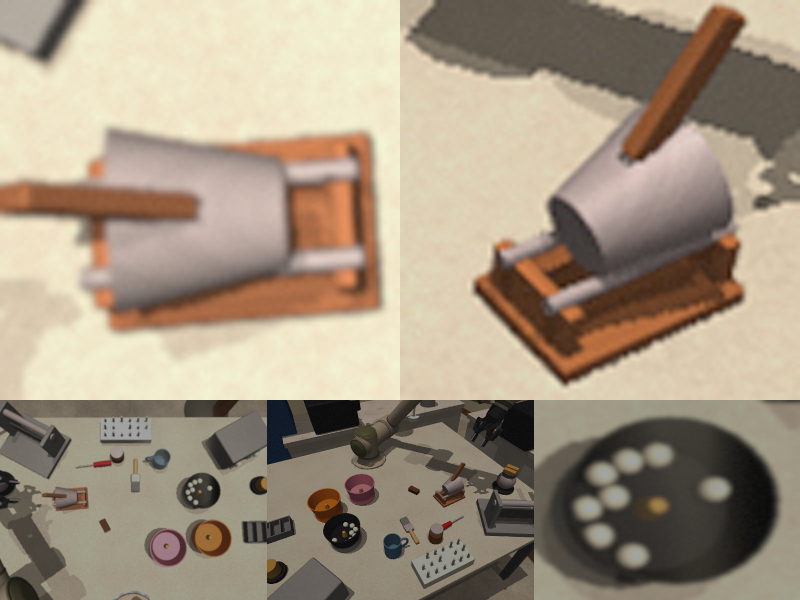

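The cup lies steady on both rails with the gripper clear of it. All eight balls are in the black bowl (bottom-right inset) and the bystanders haven't moved. Handing in.

```bash
python3 -c "
from rig import close_job
print(close_job())"
```

```text
the job is handed in; nothing more can be done
None
```

The job is handed in: all eight balls are in the black tumbler bowl, the empty cup lies on its side on the cradle rails, and the other things on the bench are where they were (about 18 s of the 56 s used).

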